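# Bed the packing piece against the lens prism

### The job

Pick up the flat rectangular brass packing piece and lay it flat on the runway of the clamped prism frame, in front of the raised lip. Slide it along the runway over the lip, so that it goes in under the cross bar, drops flat into the pocket, and comes up snug against the glass prism; the glass chips easily, so press on it only gently (a few newtons, never over 8). Let go at the end and leave the other things on the plate where they are.

Things in the scene. Friction and masses are not known exactly. Their poses are not given: they have to be found in the camera images.
- packing_mid (a point): Centre (half-way up) of the brass packing piece: a plain loose rectangular plate, 64 mm long (its x), 44 mm wide (its y), 16 mm thick (its z), about 0.3 to 0.5 kg, lying flat on the iron plate at the start. Its two ends are alike, with the lower edges rounded at 4 mm.
- frame: Thick brass prism frame in a low steel bench clamp, fixed. Origin on the iron plate (height 0) below the far face of the lip, mid-width; x points along the runway, the pushing direction (away from the robot); z up. All x, y and heights below are in this frame. Clamp parts reach y = 107 mm around x = 50 to 110 mm, below 42 mm height.
- runway (a point): Point on the runway surface, mid-width, at x = -55 mm, height 45 mm. The flat runway runs from x = -100 mm to the lip, 50 mm wide between two guide rails 6 mm thick, whose tops are at 49 mm height and which run on along the pocket to x = 145 mm. Nothing stands behind the runway's near end.
- lip (a point): Above the far face of the lip (x = 0) at crest height, 47.5 mm. A 13 degree ramp rises from x = -14 to -4 mm into a crest rounded at 3 mm, then a sheer face falls to the pocket floor at 43 mm. In the pocket the piece's top is at 59 mm, so a fingertip just over crest and rails still pushes its tail. The tail rises some 7 mm on the way; if it binds, ease back a few mm and push again.
- bar (a point): Middle of the top of the cross bar (x = 80 mm, height 89 mm), which bridges the pocket on two side posts (60 mm apart) from x = 56 to 104 mm; underside at 79 mm height. The piece has to go in under it; only x = 0 to 56 mm of the pocket is open above.
- glass_seat: Seat at the pocket's far end carrying the glass prism, a 46 mm wide rigid block whose flat near face ends the pocket; same origin and axes as the frame. That face stands anywhere from x = 72 to 97 mm, hidden under the bar and not measured by this pose: find it by feel. With the piece against it, the piece's tail is 8 to 33 mm beyond the lip's far face.
- collar: plain brass ring, 54 mm outside, 30 mm hole, 18 mm high; not needed; origin at the centre of its underside
- bolt_a: hexagonal bronze bolt standing on its head, head 34 mm, 54 mm high; not needed; origin at the centre of its underside
- bolt_b: a second bolt like it; origin at the centre of its underside
- wood_block: square wooden block 50 x 50 x 24 mm; not needed; origin at the centre of its underside
- mallet: wooden mallet lying down, head 85 mm long and 48 mm thick, handle 200 mm; not needed; origin near its middle, on the plate
- lamp_cap: dented tin funnel-shaped lamp cap standing wide end down, 110 mm across, 85 mm high; not needed; origin at the centre of its underside
- red_screen: chipped sector of red glass lying flat, 6 mm thick, about 105 x 125 mm; fragile, not needed; origin near its middle, on the plate
Things that resemble listed ones, but are neither listed nor needed, are in the scene too. Leave any turquoise look-alike of the part that bears packing_mid alone.

How it is judged:
By the outcome, as a careful person would: the job done as asked, in the order asked, and still so for the second after the job is handed in, with the robot touching nothing.
It also fails if it takes over 64 s, if anything falls off the work surface, if the arm or the gripper's body presses on something with over 40 N, if the wrist force passes 120 N, or if a joint passes its speed limit or range.

### The arm

A 6-joint arm with a two-finger parallel gripper is mounted at the origin on the work surface. World frame = base frame: x ahead of the robot, y to its left, z up, the work surface at z = 0. Lengths are in m, angles in rad, forces in N, time in s.
With the tool pointing down it reaches from about 0.325 to 0.75 m from the base axis. Payload 7.6 kg.
Tool frame: the origin (TCP) lies on the centre line of the jaws, within the pads' length; the fingertips stand arm.tip_reach ahead of it and the grasp point (between the pads) lies 6 mm ahead of it (arm.tip_reach is the distance from the TCP to the fingertips, in m); z points along the fingers, y is the line along which they close (so a half turn about z gives the same grasp; the last joint's range is limited). The gripper opens to 85 mm and grips with 20 to 120 N. Pads are 22 mm wide; open, the fingers measure 114 mm over their backs; the gripper's body (76 mm by 85 mm) begins 54 mm behind the grasp point. The pads swing forward as they close: fully open they stand 13 mm farther back than shut.
Start: joints at [-1.217, 0.052, 1.401, -0, 1.689, -0.07], TCP at [0.216, -0.479, 0.256] pointing down, gripper open.
Joint ranges: [-2.9, 2.9], [-0.91, 2.17], [0.12, 2.37], [-1.06, 4.2], [0.26, 2.73], [-2.93, 2.93]. Speed limits (rad/s): [2.57, 2.57, 3.01, 3.14, 3.14, 3.14].

### API

Orientations are given as a rotation vector (axis times angle).
In Python, from workcell import arm gives the robot as it stands.
- The arm moves only by the shell command python3 -m creep 'ROWS' [OPENING]. ROWS is text: rows parted by semicolons, each of 4 numbers parted by spaces: the shift along the world's x, y, z in m, then the turn about the world's z in rad. A call has 1 to 12 rows; each row shifts and turns the commanded pose from where the row before left it; what a row does not reach is not made up. A row lasts 1/12 s, in which the tool goes at most 41.7 mm and 7.16 degrees, less where a joint would pass 70% of its speed; a pose out of reach is approached as far as the arm can. A call is refused whole if a number of a shift passes 0.0417 or a number of a turn 0.125, either way. A call with a gripper value outside its range is refused whole. OPENING is the closure, from 0 (fully open) to 1 (shut), set as the call begins (- or left out, the last holds). The fingers move at their own pace and stop on an object; the grip force is fixed at half the most. Time passes only in rows, so rows that do not move let the fingers close. It gives the time, the measured TCP pose, the force, the opening and the grip force at its end, in the units of the state.
- arm.get_state(): the state, without advancing time (a new reading comes with each control period).
- arm.camera(name): name is "scene" or "top" or "wrist"; returns (picture, depth): 384x512x3 uint8, red, green, blue; 384x512 float32, m along the optical axis (not along the pixel's ray), 0 where there is no reading.
- arm.camera_model(name): a dict with "mtx" (3x3 intrinsics, pixels), "k1" (the pictures are not rectified: a ray, as slopes to the right and down, at radius r is drawn at 1 + k1 r^2 times it, then the intrinsics apply), "R" (3x3) and "t" (3): a world point X has camera coordinates R X + t. Camera axes: x right, y down, z forward; pixel columns grow to the right and rows downward; lengths in m; the calibration is good to about 2 mm. A picture is of the moment at which its call begins: read the wrist's pose just before it. camera_model takes no time and is no camera call; for the wrist camera it gives the pose at the moment of the call.
- arm.sign_off(): hands the job in; it is judged then, once.
The state is a dict: "time": time; "q": joint angles; "dq": joint speeds; "joint_efforts": joint torques, N m; "tool_pos": TCP position; "tcp_rot": TCP orientation; "contact_force": force on the tool from outside, world axes, zero at the start; "moment": the same for the moment, N m; "width": finger opening in m; "gripper_force": force on a finger pad.
Only numpy, scipy, OpenCV 4.12 (cv2) and the standard library are available. Lean on these libraries where they do the work, as an engineer would, in place of code of your own. Each camera call takes 0.05 s, during which the arm holds its last target. There are 200 camera calls.

## Working session

There is one attempt and no reset: what is moved stays moved. The work goes in short steps, Python scripts to look and compute and a shell command to move; the robot and the scene stay as the last step left them, time stands still between calls to the robot, and variables do not carry over. Pictures are saved under pics/ and viewed, at most 10 in all, crops included, and the job is handed in when it is done.

```bash
mkdir -p pics; ls; cat > h.py <<'E'
import numpy as np, cv2
from workcell import arm
def grab(n,save=None):
    m=arm.camera_model(n); p,d=arm.camera(n)
    if save: cv2.imwrite('pics/'+save,p[:,:,::-1])
    np.savez('/tmp/'+n+'.npz',p=p,d=d,**{k:np.array(v) for k,v in m.items()})
    return p,d,m
def load(n): 
    z=np.load('/tmp/'+n+'.npz'); return z['p'],z['d'],z
def cloud(d,m):
    v,u=np.mgrid[:d.shape[0],:d.shape[1]]
    K=np.array(m['mtx']);k=float(m['k1'])
    xd=(u-K[0,2])/K[0,0];yd=(v-K[1,2])/K[1,1];x,y=xd.copy(),yd.copy()
    for _ in range(15):
        s=1+k*(x*x+y*y);x=xd/s;y=yd/s
    P=np.stack([x*d,y*d,d],-1)
    return (P-np.array(m['t']))@np.array(m['R'])
E
python3 - <<'E'
from h import *
s=arm.get_state();print(s);print(arm.tip_reach)
a=grab('top')[0];b=grab('scene')[0]
cv2.imwrite('pics/1.png',cv2.resize(a,(800,600))[:,:,::-1])
cv2.imwrite('pics/2.png',cv2.resize(b,(800,600))[:,:,::-1])
E
```

```text
pics
{'time': 0.0, 'q': array([-1.21725543e+00,  5.28287354e-02,  1.40168394e+00,  4.46594694e-05,
        1.68858782e+00, -7.03448832e-02]), 'dq': array([ 0.002086  ,  0.0009579 , -0.0022087 , -0.0001359 , -0.00309157,
        0.00107404]), 'joint_efforts': array([ 3.16934820e-04, -3.81665111e+01, -3.60188234e+01, -5.86631884e-06,
        6.12306845e-03, -2.89279410e-05]), 'tool_pos': array([ 0.21586001, -0.47830115,  0.25549718]), 'tcp_rot': array([-3.06982935e+00, -6.60557189e-01,  2.65156762e-04]), 'contact_force': array([-0.60988481, -0.30903931,  0.19423158]), 'moment': array([ 0.01454649, -0.03237864, -0.00149924]), 'gripper_force': 0.0, 'width': 0.08563862254016172}
0.025
```

View pics/1.png

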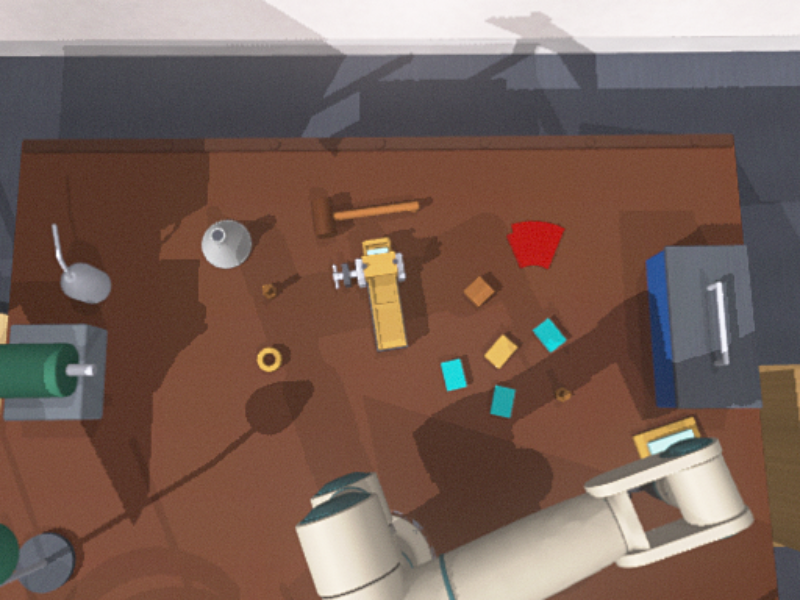

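View pics/2.png

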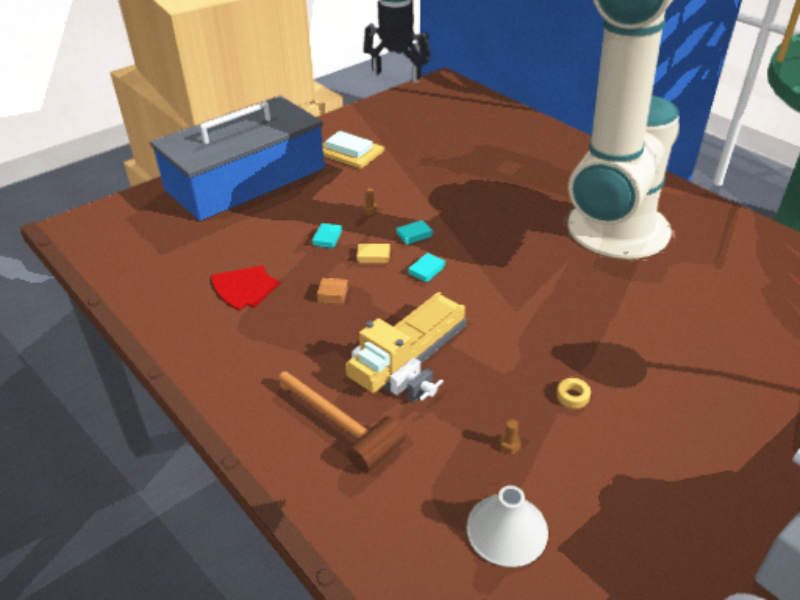

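Top view, 800x600 pixels: candidates for the packing piece are the brass plate (502,351), turquoise plates (453,374), (549,334), (503,401), and the wooden block (480,291). I choose the brass one at (502,351). The frame is at about (383,295), its bar at (380,262) and its near end at (390,347). The yellow thing with glass at (668,437) is a decoy.

```bash
python3 - <<'E'
from h import *
p,d,m=load('top'); C=cloud(d,m)
hsv=cv2.cvtColor(p,cv2.COLOR_RGB2HSV)
print('px',hsv[225,321],C[225,321],'frame',hsv[210,248],C[210,248],hsv[168,243],C[168,243],'table',C[230,180])
msk=((hsv[...,0]>17)&(hsv[...,0]<32)&(hsv[...,1]>90)&(hsv[...,2]>110)).astype(np.uint8)
n,l,st,ce=cv2.connectedComponentsWithStats(msk)
for i in range(1,n):
    if st[i,4]>60:
        P=C[l==i]; print(i,st[i],ce[i],P.mean(0))
def rect(P):
    r=cv2.minAreaRect(P[:,:2].astype(np.float32)*1000);return r,cv2.boxPoints(r).round(1).tolist()
i=l[225,321]; P=C[l==i]; print('z',np.percentile(P[:,2],[5,50,95])); print(rect(P[P[:,2]>.008]))
i=l[210,248]; P=C[l==i]; 
R=P[(P[:,2]>.038)&(P[:,2]<.056)]; print('runway',len(R),np.median(R[:,2]),rect(R))
B=P[(P[:,2]>.08)]; print('bar',len(B),np.median(B,0),rect(B))
cv2.imwrite('pics/3.png',cv2.resize(p[140:270,190:370],(800,578),interpolation=cv2.INTER_CUBIC)[:,:,::-1])
E
```

```text
px [ 20 146 232] [ 0.4570419  -0.27361522  0.01228501] frame [ 20 148 217] [ 0.50940552 -0.01679076  0.04343324] [ 21 151 231] [ 0.33393799 -0.029725    1.51821307] table [ 0.44617964  0.2254334  -0.00257366]
1 [ 231  152   29   72 1234] [245.53322528 188.54538088] [ 0.58169183 -0.00913856  0.06313606]
2 [  0 201   5  19  78] [  1.64102564 209.30769231] [ 0.60172895  1.19858995 -0.58777876]
3 [310 215  21  21 236] [320.14830508 224.60169492] [ 0.45772062 -0.26931148  0.02119989]
4 [165 223  15  15 129] [172.04651163 229.88372093] [0.44549939 0.24995282 0.01689647]
15 [405 267  43  27 347] [423.71757925 277.67435159] [ 0.27162461 -0.61851323  0.02222725]
z [0.00769246 0.01539609 0.02036663]
(((393.99493408203125, -171.85377502441406), (55.532447814941406, 303.55523681640625), 33.273685455322266), [[287.5, -60.20000076293945], [454.1000061035156, -314.0], [500.5, -283.5], [333.8999938964844, -29.700000762939453]])
runway 862 0.04518592688833471 (((588.76123046875, -8.862205505371094), (243.32766723632812, 63.89134216308594), 8.212728500366211), [[463.79998779296875, 5.400000095367432], [472.8999938964844, -57.900001525878906], [713.7000122070312, -23.100000381469727], [704.5999755859375, 40.099998474121094]])
bar 279 [ 0.64454525 -0.00133     0.08854338] (((502.93511962890625, -19.734424591064453), (337.4845275878906, 72.6597671508789), 8.00264835357666), [[330.79998779296875, -7.300000190734863], [340.8999938964844, -79.19999694824219], [675.0999755859375, -32.20000076293945], [665.0, 39.70000076293945]])
```

View pics/3.png

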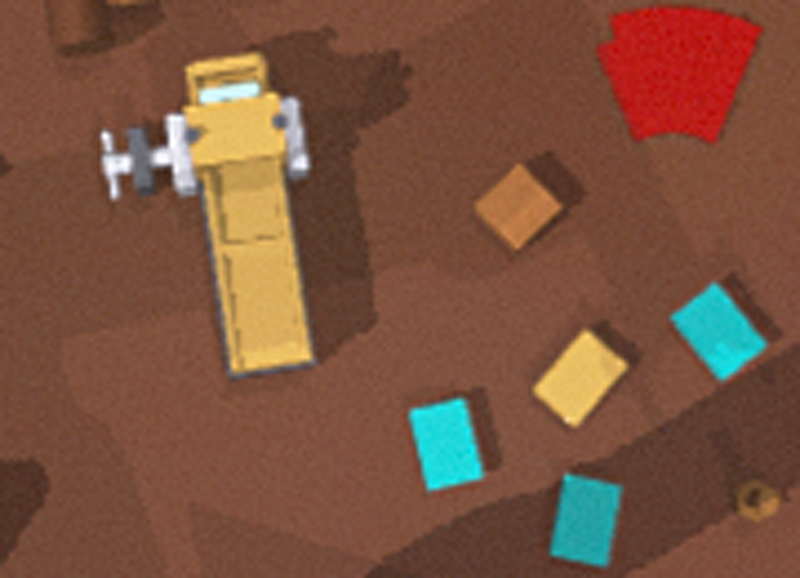

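The crop confirms a plain brass plate at crop pixel (580,378), with the turquoise look-alikes around it. Next I refine the geometry using ray-plane intersection.

```bash
cat >> h.py <<'E'
def onplane(uv,m,z):
    K=np.array(m['mtx']);k=float(m['k1']);R=np.array(m['R']);t=np.array(m['t'])
    uv=np.atleast_2d(uv).astype(float)
    d=(uv-[K[0,2],K[1,2]])/[K[0,0],K[1,1]];x=d.copy()
    for _ in range(15): x=d/(1+k*(x**2).sum(1,keepdims=True))
    r=np.c_[x,np.ones(len(x))]@R; c=-R.T@t
    return c+r*((z-c[2])/r[:,2])[:,None]
def brass(p,lo=90,v=110):
    h=cv2.cvtColor(p,cv2.COLOR_RGB2HSV)
    return ((h[...,0]>16)&(h[...,0]<32)&(h[...,1]>lo)&(h[...,2]>v)).astype(np.uint8)
def blob(msk,u,v):
    n,l=cv2.connectedComponents(msk);return (l==l[v,u]).astype(np.uint8)
def rect(P):
    r=cv2.minAreaRect(P[:,:2].astype(np.float32)*1000);return r,cv2.boxPoints(r).round(1).tolist()
def yaw():
    from scipy.spatial.transform import Rotation as Ro
    s=arm.get_state();y=Ro.from_rotvec(s['tcp_rot']).as_matrix()
    return s['tool_pos'],np.arctan2(y[1,1],y[0,1])
E
python3 - <<'E'
from h import *
p,d,m=load('top');M=brass(p)
b=blob(M,321,225);c=max(cv2.findContours(b,0,2)[0],key=len)[:,0]
print('piece',rect(onplane(c,m,.014)))
b=blob(M,248,210);c=max(cv2.findContours(b,0,2)[0],key=len)[:,0]
P=onplane(c,m,.047)
for q,w in zip(c,P): 
    if q[1]>175: print(q,(w[:2]*1000).round(),end=' ')
C=cloud(d,m);B=C[155:180,225:265].reshape(-1,3);B=B[(B[:,2]>.082)&(B[:,2]<.096)];print('bar',len(B),np.median(B,0),rect(B))
print(yaw())
E
```

```text
piece (((458.6187744140625, -270.05560302734375), (45.8133659362793, 66.31383514404297), 48.02067565917969), [[418.6000061035156, -264.8999938964844], [467.8999938964844, -309.29998779296875], [498.6000061035156, -275.20001220703125], [449.29998779296875, -230.8000030517578]])
[234 176] [629.  31.] [234 179] [619.  31.] [236 181] [612.  24.] [236 185] [597.  24.] [237 186] [594.  21.] [236 187] [590.  24.] [237 188] [587.  21.] [237 193] [569.  21.] [238 194] [565.  18.] [238 199] [548.  18.] [239 200] [544.  14.] [239 206] [523.  14.] [240 207] [520.  11.] [240 213] [499.  11.] [241 214] [495.   8.] [241 218] [481.   8.] [242 219] [478.   4.] [242 223] [464.   4.] [244 223] [464.  -3.] [245 222] [467.  -6.] [246 223] [464. -10.] [247 222] [467. -13.] [251 222] [467. -27.] [252 221] [471. -30.] [258 221] [470. -51.] [259 220] [474. -54.] [260 220] [474. -58.] [259 219] [477. -55.] [259 216] [488. -55.] [258 215] [491. -51.] [258 214] [495. -51.] [259 213] [498. -55.] [258 212] [502. -51.] [258 208] [516. -52.] [257 207] [519. -48.] [257 203] [533. -48.] [256 202] [537. -45.] [257 201] [540. -48.] [257 200] [544. -48.] [256 199] [547. -45.] [256 197] [554. -45.] [255 196] [558. -42.] [256 195] [561. -45.] [256 194] [565. -45.] [255 193] [568. -42.] [255 191] [575. -42.] [254 190] [579. -38.] [254 184] [600. -39.] [253 183] [604. -35.] bar 291 [0.64508861 0.00182439 0.08864107] (((646.197998046875, 1.6161270141601562), (48.39496994018555, 76.13394927978516), 7.990128517150879), [[616.9000244140625, 36.0], [627.5, -39.400001525878906], [675.5, -32.70000076293945], [664.9000244140625, 42.70000076293945]])
(array([ 0.21582902, -0.47832051,  0.25555012]), np.float64(-1.1469929722706707))
```

```bash
python3 -m creep '0.02 0.017 -0.006 -0.096;0.02 0.017 -0.006 -0.096;0.02 0.017 -0.006 -0.096;0.02 0.017 -0.006 -0.096;0.02 0.017 -0.006 -0.096;0.02 0.017 -0.006 -0.096;0.02 0.017 -0.006 -0.096;0.02 0.017 -0.006 -0.096;0.02 0.017 -0.006 -0.096;0.02 0.018 -0.006 -0.097;0.02 0.018 -0.006 -0.097;0.022 0.018 -0.006 -0.097' 0.3
python3 -m creep '0 0 0 0;0 0 0 0'
python3 - <<'E'
from h import *
print(yaw())
p,d,m=grab('wrist');cv2.imwrite('pics/4.png',p[:,:,::-1])
print('cam',-np.array(m['R']).T@np.array(m['t']))
C=cloud(d,m)
M=brass(p)*(np.abs(C[...,2]-.014)<.012).astype(np.uint8)
n,l,st,ce=cv2.connectedComponentsWithStats(M)
for i in range(1,n):
    if st[i,4]>300:
        c=max(cv2.findContours((l==i).astype(np.uint8),0,2)[0],key=len)[:,0]
        print(ce[i],st[i,4],np.median(C[l==i],0),rect(onplane(c,m,.015)))
print(arm.get_state()['width'])
E
```

```text
time: 1.1
tool_pos: [0.4585, -0.2705, 0.1836]
tcp_rot: [-2.931, 1.13, 0.001]
contact_force: [-0.5, -1.1, -0.5]
width: 0.0599
gripper_force: 0.0
time: 1.27
tool_pos: [0.4583, -0.2705, 0.1833]
tcp_rot: [-2.935, 1.119, 0.003]
contact_force: [-0.4, -0.2, -0.3]
width: 0.0599
gripper_force: 0.0
(array([ 0.45828381, -0.27047575,  0.18331738]), np.float64(-2.299019803506363))
cam [ 0.51713642 -0.32221508  0.30086198]
[255.39318249 177.89215398] 3403 [ 0.45951866 -0.27057575  0.01610431] (((458.62823486328125, -269.2935485839844), (44.85899353027344, 66.0398178100586), 47.96997833251953), [[419.1000061035156, -263.79998779296875], [468.1000061035156, -308.1000061035156], [498.20001220703125, -274.70001220703125], [449.1000061035156, -230.5]])
[ 39.86820084 272.09414226] 478 [ 0.53184955 -0.04622321  0.02280404] (((530.4896240234375, -38.310455322265625), (98.81034851074219, 7.401257514953613), 8.453775405883789), [[481.1000061035156, -41.900001525878906], [482.20001220703125, -49.20000076293945], [579.9000244140625, -34.70000076293945], [578.7999877929688, -27.399999618530273]])
0.059816263726281134
```

View pics/4.png

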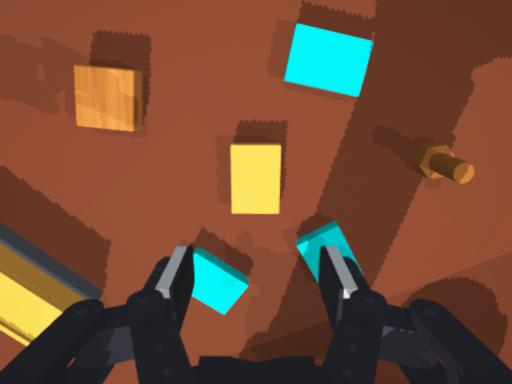

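The plate at (255,178) sits squarely under the tool, within 1 mm, and the neighbours are clear of the fingers. I go down.

```bash
python3 -m creep '0 0.001 -0.018 0;0 0 -0.018 0;0 0 -0.018 0;0 0 -0.018 0;0 0 -0.018 0;0 0 -0.018 0;0 0 -0.018 0;0 0 -0.016 0;0 0 -0.004 0;0 0 0 0;0 0 0 0'
python3 -m creep '0 0 -0.002 0;0 0 -0.002 0;0 0 -0.002 0;0 0 0 0;0 0 0 0'
```

```text
time: 2.23
tool_pos: [0.4579, -0.2713, 0.0392]
tcp_rot: [2.933, -1.124, 0.001]
contact_force: [0.0, 0.1, 0.1]
width: 0.0599
gripper_force: 0.0
time: 2.65
tool_pos: [0.4579, -0.2705, 0.0324]
tcp_rot: [2.934, -1.123, -0.0]
contact_force: [-0.1, 0.7, 0.4]
width: 0.0595
gripper_force: 0.0
```

```bash
for i in 1; do python3 -m creep '0 0 -0.002 0;0 0 -0.001 0;0 0 0 0' | grep -E 'pos|force:'; done; python3 -m creep '0 0 -0.0015 0;0 0 -0.0015 0;0 0 0 0' | grep -E 'pos|force:'
```

```text
tool_pos: [0.4578, -0.2704, 0.029]
contact_force: [0.1, 0.7, 0.6]
gripper_force: 0.0
tool_pos: [0.4578, -0.2704, 0.0259]
contact_force: [-0.2, 0.3, 0.5]
gripper_force: 0.0
```

```bash
python3 -m creep '0 0 -0.0015 0;0 0 -0.0015 0;0 0 0 0' | grep -E 'pos|force:';python3 -m creep '0 0 -0.001 0;0 0 -0.001 0;0 0 0 0' | grep -E 'pos|force:'
```

```text
tool_pos: [0.4577, -0.2705, 0.0229]
contact_force: [-0.5, -0.9, -0.7]
gripper_force: 0.0
tool_pos: [0.4578, -0.2705, 0.0211]
contact_force: [-0.7, 0.3, 0.9]
gripper_force: 0.0
```

```bash
python3 -m creep '0 0 -0.001 0;0 0 -0.001 0;0 0 0 0' | grep -E 'pos|force:';python3 -m creep '0 0 -0.001 0;0 0 -0.0005 0;0 0 0 0' | grep -E 'pos|force:'
```

```text
tool_pos: [0.458, -0.2706, 0.02]
contact_force: [-2.1, 1.4, 5.7]
gripper_force: 2.8
tool_pos: [0.4581, -0.2707, 0.0199]
contact_force: [-7.8, 5.6, 16.9]
gripper_force: 8.7
```

```bash
python3 -m creep '0 0 0.005 0;0 0 0.004 0;0 0 0.002 0;0 0 0 0' | grep -E 'pos|force:';python3 -m creep '0 0 0 0;0 0 0 0;0 0 0 0;0 0 0 0;0 0 0 0;0 0 0 0' 0.8
```

```text
tool_pos: [0.4582, -0.2708, 0.0293]
contact_force: [-0.1, 0.5, -0.1]
gripper_force: 0.0
time: 4.98
tool_pos: [0.4581, -0.2707, 0.029]
tcp_rot: [2.934, -1.123, 0.001]
contact_force: [-0.3, 0.1, 4.3]
width: 0.0423
gripper_force: 63.5
```

```bash
python3 -m creep '0 0 0.015 0;0 0 0.03 0;0 0 0.03 0;0 0 0.03 0;0 0 0.03 0;0 0 0 0'; python3 -m creep '0.004 0.021 0 0.073;0.005 0.021 0 0.073;0.005 0.021 0 0.073;0.004 0.021 0 0.073;0.005 0.021 0 0.073;0.004 0.021 0 0.073;0.005 0.021 0 0.073;0.004 0.021 0 0.073;0.005 0.021 0 0.073;0.004 0.021 0 0.073;0.005 0.021 0 0.073;0.004 0.022 0 0.07'; python3 -m creep '0 0 0 0;0 0 0 0'|grep force
python3 - <<'E'
from h import *
print(yaw())
p,d,m=grab('wrist');cv2.imwrite('pics/5.png',cv2.resize(p,(800,600),interpolation=cv2.INTER_CUBIC)[:,:,::-1])
grab('top')
E
```

```text
time: 5.48
tool_pos: [0.4597, -0.2717, 0.1695]
tcp_rot: [2.932, -1.122, 0.013]
contact_force: [-0.4, -0.6, -2.8]
width: 0.0422
gripper_force: 62.6
time: 6.48
tool_pos: [0.5111, -0.0165, 0.1612]
tcp_rot: [-3.133, -0.228, 0.006]
contact_force: [0.1, -0.2, -4.4]
width: 0.042
gripper_force: 62.6
contact_force: [1.3, -0.6, -4.7]
gripper_force: 62.7
(array([ 0.51108136, -0.01665474,  0.16149277]), np.float64(-1.4274969595391769))
```

View pics/5.png

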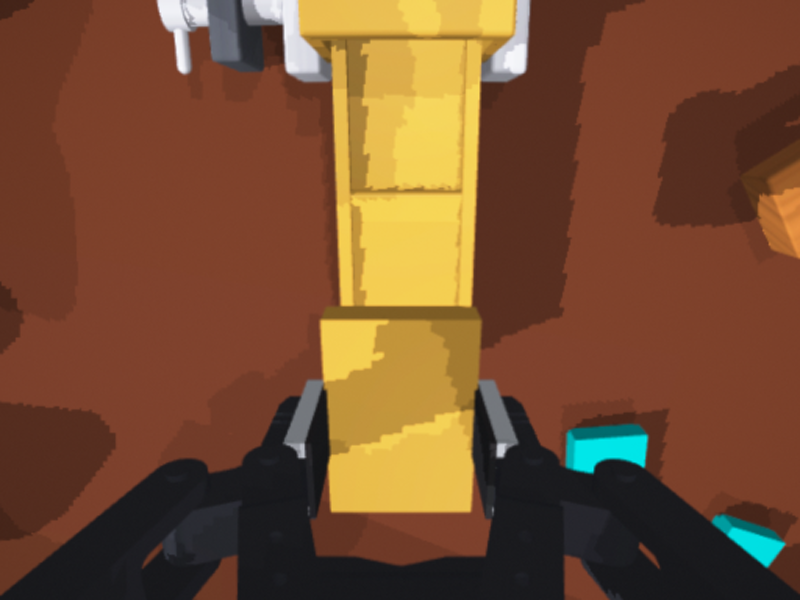

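The plate is held at its middle (top face corners near (320,320), (481,320), (331,512) and (471,512)). The lip's far edge runs from (351,191) to (462,189), and the rails are visible. I measure both together with the same camera.

```bash
python3 - <<'E'
from h import *
p,d,m=load('wrist')
f=lambda l,z:(onplane(np.array(l)*.64-.18,m,z)*1000).round(1)
print('lip',f([(351,191),(462,189)],.0475))
R=f([(333,80),(341,303),(480,80),(472,303)],.049);print('rails',R)
print('yaw',[np.degrees(np.arctan2(*(R[a]-R[a+1])[[1,0]])) for a in(0,2)], 'mid',(R[0]+R[2])/2,(R[1]+R[3])/2)
T=f([(320,320),(481,320),(331,512),(471,512)],.1485);print('piece',T,T.mean(0),'yaw',[np.degrees(np.arctan2(*(T[a]-T[a+2])[[1,0]])) for a in(0,1)])
C=cloud(d,m)
for n,(u,v) in dict(run=(410,260),pocket=(415,140),p1=(400,340),p2=(400,420),p3=(400,495),bar=(410,15)).items():
    u=int(u*.64);v=int(v*.64);print(n,np.median(C[v-3:v+4,u-6:u+7].reshape(-1,3),0)*1000)
E
```

```text
lip [[563.5  14.1  47.5]
 [571.5 -34.8  47.5]]
rails [[608.2  26.8  49. ]
 [510.9  12.7  49. ]
 [617.1 -34.1  49. ]
 [519.9 -48.9  49. ]]
yaw [np.float64(8.24548495324179), np.float64(8.657551477165876)] mid [612.65  -3.65  49.  ] [515.4 -18.1  49. ]
piece [[539.2  10.4 148.5]
 [545.5 -33.  148.5]
 [475.6   1.1 148.5]
 [481.9 -42.5 148.5]] [510.55 -16.   148.5 ] yaw [np.float64(8.319196649499737), np.float64(8.495520229072442)]
run [535.53984247 -16.62920384  45.17173311]
pocket [589.39793093 -10.5950923   43.14586803]
p1 [536.73177785 -12.0470539  148.48501022]
p2 [511.8554338  -15.75765936 148.49129964]
p3 [485.79554885 -19.47294346 148.72515722]
bar [629.11354419  -1.83459845  89.14662353]
```

```bash
python3 -m creep '0.003 -0.0025 0 0;0 0 -0.01 0;0 0 -0.015 0;0 0 -0.015 0;0 0 -0.015 0;0 0 -0.015 0;0 0 -0.01 0;0 0 -0.003 0;0 0 0 0;0 0 0 0';python3 -m creep '0 0 -0.001 0;0 0 -0.001 0;0 0 0 0'
python3 - <<'E'
from h import *
print(yaw())
E
```

```text
time: 7.58
tool_pos: [0.5153, -0.0203, 0.0813]
tcp_rot: [3.133, 0.222, 0.001]
contact_force: [-0.0, 0.4, -3.9]
width: 0.0426
gripper_force: 62.6
time: 7.83
tool_pos: [0.5152, -0.0201, 0.0793]
tcp_rot: [3.133, 0.223, 0.001]
contact_force: [0.3, 0.6, -4.3]
width: 0.0423
gripper_force: 62.7
(array([ 0.51517584, -0.02008734,  0.07926753]), np.float64(-1.4290019989208813))
```

```bash
python3 -m creep '0 0.001 -0.001 0;0 0 -0.001 0;0 0 -0.001 0;0 0 0 0'|grep -E 'pos|t_force';python3 -m creep '0 0 -0.001 0;0 0 -0.001 0;0 0 0 0'|grep -E 'pos|t_force'
```

```text
tool_pos: [0.5148, -0.019, 0.0756]
contact_force: [0.4, 0.2, -3.8]
tool_pos: [0.5151, -0.019, 0.074]
contact_force: [-0.1, 0.2, -1.6]
```

```bash
python3 -m creep '0 0 -0.001 0;0 0 0 0'|grep -E 'pos|t_force';python3 -m creep '0 0 0 0;0 0 0 0;0 0 0 0;0 0 0 0;0 0 0 0' 0.3; python3 -m creep '0 0 0.015 0;0 0 0.03 0;0 0 0.03 0;0 0 0.01 0;0 0 0 0;0 0 0 0'
python3 - <<'E'
from h import *
print(yaw())
p,d,m=grab('wrist');cv2.imwrite('pics/6.png',cv2.resize(p,(800,600),interpolation=cv2.INTER_CUBIC)[:,:,::-1])
E
```

```text
tool_pos: [0.5151, -0.0191, 0.074]
contact_force: [-4.8, 0.3, 5.5]
time: 9.0
tool_pos: [0.5151, -0.0191, 0.0729]
tcp_rot: [3.134, 0.223, 0.001]
contact_force: [0.5, -0.8, -0.4]
width: 0.0597
gripper_force: 0.0
time: 9.5
tool_pos: [0.5149, -0.019, 0.1575]
tcp_rot: [3.134, 0.223, 0.001]
contact_force: [0.3, 0.7, -1.3]
width: 0.0601
gripper_force: 0.0
(array([ 0.51490714, -0.01904432,  0.15747083]), np.float64(-1.4289631193386136))
```

View pics/6.png

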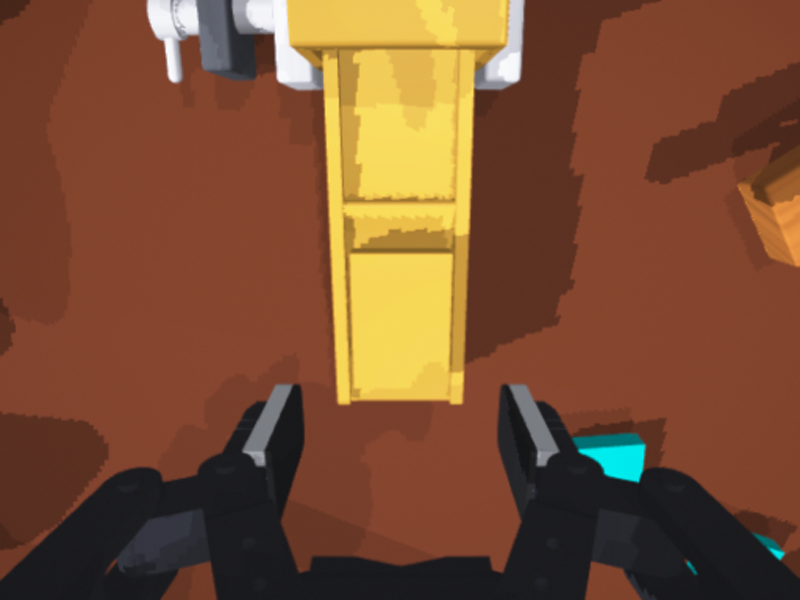

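The plate lies flat and centred on the runway. Its front edge is at row 252, short of the lip at row 203, and its tail is at row 400. Next I shut the fingers and go behind it.

```bash
python3 -m creep '-0.01 -0.001 0 0;-0.015 -0.002 0 0;-0.015 -0.002 0 0;-0.013 -0.002 0 0.004;0 0 -0.015 0;0 0 -0.03 0;0 0 -0.02 0;0 0 -0.012 0;0 0 -0.003 0;0 0 0 0;0 0 0 0;0 0 0 0' 1;python3 - <<'E'
from h import *
print(yaw())
s=arm.get_state();t=s['tool_pos'][:2]*1000-[567.5,-10.35];c,n=np.cos(.1466),np.sin(.1466)
print('frame xy',t@[c,n],t@[-n,c])
E
```

```text
time: 10.55
tool_pos: [0.4624, -0.0261, 0.0786]
tcp_rot: [3.133, 0.229, 0.002]
contact_force: [-0.4, 0.7, 0.3]
width: 0.0003
gripper_force: 0.0
(array([ 0.46239221, -0.02612017,  0.07855397]), np.float64(-1.4249362173354807))
frame xy -106.28398612847677 -0.24734447214681943
```

```bash
cat > st.py <<'E'
from h import *
s=arm.get_state();t=s['tool_pos'][:2]*1000-[567.5,-10.35];c,n=np.cos(.1466),np.sin(.1466)
f=s['contact_force'];print('t %.2f TCP xf %.1f yf %.1f z %.1f | Fx %.1f Fy %.1f Fz %.1f'%(s['time'],t@[c,n],t@[-n,c],s['tool_pos'][2]*1000,f[:2]@[c,n],f[:2]@[-n,c],f[2]))
E
python3 -m creep '0 0 -0.0015 0;0 0 -0.001 0;0.002 0.0003 0 0;0.002 0.0003 0 0;0.002 0.0003 0 0;0.002 0.0003 0 0;0 0 0 0'>/dev/null; python3 st.py
python3 -m creep '0.002 0.0003 0 0;0.002 0.0003 0 0;0.002 0.0003 0 0;0.002 0.0003 0 0'>/dev/null; python3 st.py
python3 -m creep '0.002 0.0003 0 0;0.002 0.0003 0 0;0.002 0.0003 0 0;0.002 0.0003 0 0'>/dev/null; python3 st.py
```

```text
t 11.13 TCP xf -98.2 yf -0.1 z 75.4 | Fx 0.4 Fy -0.3 Fz 0.4
t 11.47 TCP xf -90.7 yf -0.1 z 75.2 | Fx -2.1 Fy 0.6 Fz 2.1
t 11.80 TCP xf -82.5 yf -0.1 z 75.2 | Fx -3.6 Fy -0.5 Fz 1.7
```

```bash
A='0.002 0.0003 0 0'
for z in 0.0006; do python3 -m creep '0.002 0.0003 0.0006 0;0.002 0.0003 0 0;0.002 0.0003 0 0;0.002 0.0003 0 0'>/dev/null; python3 st.py; done
python3 -m creep '0.002 0.0003 0 0;0.002 0.0003 0 0;0.002 0.0003 0 0;0.002 0.0003 0 0'>/dev/null; python3 st.py
python3 -m creep '0.002 0.0003 0 0;0.002 0.0003 0 0;0.002 0.0003 0 0;0.002 0.0003 0 0'>/dev/null; python3 st.py
```

```text
t 12.13 TCP xf -74.2 yf -0.0 z 75.7 | Fx -1.2 Fy 0.2 Fz -0.9
t 12.47 TCP xf -66.0 yf -0.0 z 76.0 | Fx -1.9 Fy 0.8 Fz -1.0
t 12.80 TCP xf -58.0 yf -0.0 z 76.0 | Fx -2.8 Fy 0.6 Fz -0.6
```

```bash
python3 -m creep '0.002 0.0003 0 0;0.002 0.0003 0 0;0.002 0.0003 0 0;0.002 0.0003 0 0'>/dev/null; python3 st.py
python3 -m creep '0.002 0.0003 0 0;0.002 0.0003 0 0;0.002 0.0003 0 0;0.002 0.0003 0 0'>/dev/null; python3 st.py
python3 -m creep '0.002 0.0003 0 0;0.002 0.0003 0 0;0.002 0.0003 0 0;0.002 0.0003 0 0'>/dev/null; python3 st.py
```

```text
t 13.13 TCP xf -49.9 yf -0.0 z 76.0 | Fx -3.0 Fy -0.4 Fz 0.3
t 13.47 TCP xf -41.8 yf -0.0 z 76.1 | Fx -4.0 Fy 0.1 Fz 3.6
t 13.80 TCP xf -33.6 yf 0.1 z 75.8 | Fx -1.8 Fy 0.4 Fz -0.9
```

```bash
python3 -m creep '0.002 0.0003 0 0;0.002 0.0003 0 0;0.002 0.0003 0 0;0.002 0.0003 0 0'>/dev/null; python3 st.py
python3 -m creep '0.002 0.0003 0 0;0.002 0.0003 0 0;0.002 0.0003 0 0'>/dev/null; python3 st.py
python3 -m creep '0.002 0.0003 0 0;0.002 0.0003 0 0'>/dev/null; python3 st.py
python3 - <<'E'
from h import *
p,d,m=grab('wrist')
cv2.imwrite('pics/7.png',cv2.resize(p,(800,600),interpolation=cv2.INTER_CUBIC)[:,:,::-1])
E
```

```text
t 14.13 TCP xf -25.7 yf 0.1 z 75.8 | Fx -2.1 Fy 0.0 Fz -1.4
t 14.38 TCP xf -19.6 yf 0.1 z 75.9 | Fx -0.3 Fy -0.5 Fz -0.4
t 14.55 TCP xf -15.5 yf 0.1 z 75.9 | Fx -0.4 Fy -0.2 Fz -1.0
```

View pics/7.png

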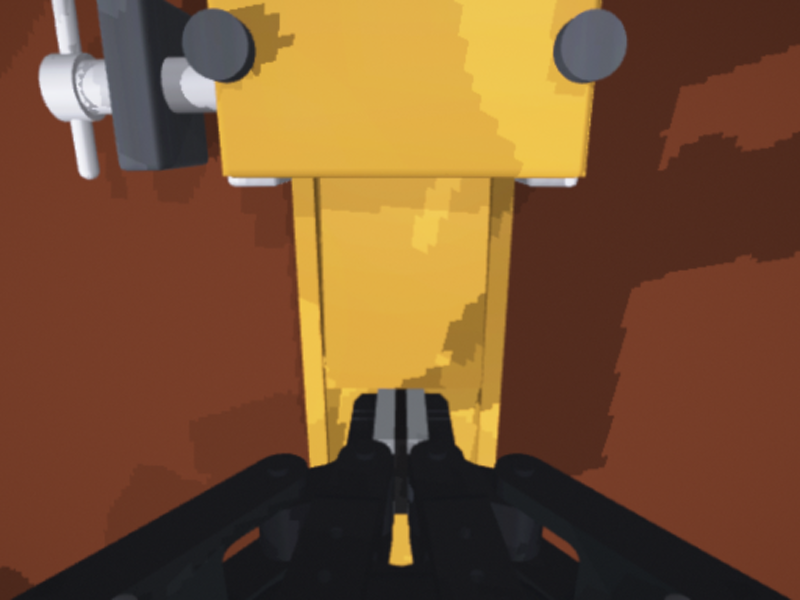

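The plate fills the pocket from column 320 to 490, and its tail edge at row 388 is just ahead of the fingertips. I check its tilt by depth.

```bash
cat > prof.py <<'E'
from h import *
import sys
p,d,m=load('wrist') if len(sys.argv)>1 else grab('wrist')
C=cloud(d,m);c,n=np.cos(.1466),np.sin(.1466)
P=C[100:330].reshape(-1,3)*1000;x=(P[:,:2]-[567.5,-10.35])@[c,n];y=(P[:,:2]-[567.5,-10.35])@[-n,c]
print([(a,*np.median(P[(x>a)&(x<a+3)&(y>l)&(y<l+5),2:],0).round(1)) for l in (-19,15) for a in range(-20,56,4)])
E
python3 prof.py 1
```

```text
[(-20, np.float64(45.1)), (-16, np.float64(45.3)), (-12, np.float64(99.8)), (-8, np.float64(100.0)), (-4, np.float64(63.4)), (0, np.float64(63.8)), (4, np.float64(62.8)), (8, np.float64(62.5)), (12, np.float64(62.2)), (16, np.float64(62.0)), (20, np.float64(61.8)), (24, np.float64(61.3)), (28, np.float64(61.0)), (32, np.float64(60.6)), (36, np.float64(60.5)), (40, np.float64(60.2)), (44, np.float64(59.9)), (48, np.float64(59.5)), (52, np.float64(59.3)), (-20, np.float64(45.1)), (-16, np.float64(45.3)), (-12, np.float64(98.4)), (-8, np.float64(99.9)), (-4, np.float64(63.8)), (0, np.float64(116.7)), (4, np.float64(62.9)), (8, np.float64(62.4)), (12, np.float64(62.3)), (16, np.float64(61.8)), (20, np.float64(61.4)), (24, np.float64(61.3)), (28, np.float64(61.1)), (32, np.float64(60.8)), (36, np.float64(60.5)), (40, np.float64(60.1)), (44, np.float64(59.8)), (48, np.float64(59.7)), (52, np.float64(59.2))]
```

```bash
for i in 1; do python3 -m creep '0.001 0.00015 0 0;0.001 0.00015 0 0;0.001 0.00015 0 0;0.001 0.00015 0 0'>/dev/null; python3 st.py; done
python3 -m creep '0.001 0.00015 0 0;0.001 0.00015 0 0;0.001 0.00015 0 0'>/dev/null; python3 st.py
python3 -m creep '0.001 0.00015 0 0;0.001 0.00015 0 0;0.001 0.00015 0 0'>/dev/null; python3 st.py; python3 prof.py
```

```text
t 14.93 TCP xf -11.4 yf 0.1 z 76.1 | Fx 0.4 Fy -0.7 Fz 0.7
t 15.18 TCP xf -8.7 yf 0.1 z 76.1 | Fx -2.7 Fy 0.3 Fz 2.1
t 15.43 TCP xf -5.5 yf 0.1 z 76.1 | Fx -3.1 Fy -0.8 Fz 1.5
  return _methods._mean(a, axis=axis, dtype=dtype,
  ret = um.true_divide(
```

```bash
echo 'import sys; sys.exit(int(f[:2]@[c,n]<-4.6))'>>st.py
(python3 -m creep '0.0005 0.0001 0 0;0.0005 0.0001 0 0'>/dev/null; python3 st.py) &&
(python3 -m creep '0.0005 0.0001 0 0;0.0005 0.0001 0 0'>/dev/null; python3 st.py) &&
(python3 -m creep '0.0005 0.0001 0 0;0.0005 0.0001 0 0'>/dev/null; python3 st.py) &&
(python3 -m creep '0.0005 0.0001 0 0;0.0005 0.0001 0 0'>/dev/null; python3 st.py) &&
(python3 -m creep '0.0005 0.0001 0 0;0.0005 0.0001 0 0'>/dev/null; python3 st.py) &&
(python3 -m creep '0.0005 0.0001 0 0;0.0005 0.0001 0 0'>/dev/null; python3 st.py)
```

```text
t 15.65 TCP xf -4.6 yf 0.1 z 76.0 | Fx -3.4 Fy -0.0 Fz 3.1
t 15.82 TCP xf -3.6 yf 0.2 z 76.0 | Fx -3.9 Fy -0.1 Fz 2.0
t 15.98 TCP xf -2.5 yf 0.3 z 75.9 | Fx -3.5 Fy -0.4 Fz 2.3
t 16.15 TCP xf -1.5 yf 0.3 z 76.0 | Fx -2.3 Fy -0.7 Fz 3.9
t 16.32 TCP xf -0.5 yf 0.4 z 76.0 | Fx -3.8 Fy 0.3 Fz 2.5
t 16.48 TCP xf 0.6 yf 0.4 z 76.0 | Fx -3.4 Fy -0.4 Fz 2.8
```

```bash
python3 st.py &&
(python3 -m creep '0.0005 0.0001 0 0;0.0005 0.0001 0 0'>/dev/null; python3 st.py) &&
(python3 -m creep '0.0005 0.0001 0 0;0.0005 0.0001 0 0'>/dev/null; python3 st.py) &&
(python3 -m creep '0.0005 0.0001 0 0;0.0005 0.0001 0 0'>/dev/null; python3 st.py) &&
(python3 -m creep '0.0005 0.0001 0 0;0.0005 0.0001 0 0'>/dev/null; python3 st.py) &&
(python3 -m creep '0.0005 0.0001 0 0;0.0005 0.0001 0 0'>/dev/null; python3 st.py) &&
(python3 -m creep '0.0005 0.0001 0 0;0.0005 0.0001 0 0'>/dev/null; python3 st.py)
```

```text
t 16.48 TCP xf 0.6 yf 0.4 z 76.0 | Fx -3.4 Fy -0.4 Fz 2.8
t 16.65 TCP xf 1.6 yf 0.5 z 75.9 | Fx -2.9 Fy 0.5 Fz 2.5
t 16.82 TCP xf 2.6 yf 0.5 z 75.9 | Fx -3.1 Fy -0.0 Fz 2.1
t 16.98 TCP xf 3.6 yf 0.6 z 75.9 | Fx -3.8 Fy 0.3 Fz 2.9
t 17.15 TCP xf 4.6 yf 0.6 z 75.9 | Fx -3.2 Fy -0.1 Fz 2.4
t 17.32 TCP xf 5.6 yf 0.7 z 75.9 | Fx -3.8 Fy -0.2 Fz 1.9
t 17.48 TCP xf 6.6 yf 0.7 z 75.9 | Fx -2.9 Fy 0.7 Fz 2.5
```

```bash
python3 st.py &&
(python3 -m creep '0.0005 0 0 0;0.0005 0 0 0'>/dev/null; python3 st.py) &&
(python3 -m creep '0.0005 0 0 0;0.0005 0 0 0'>/dev/null; python3 st.py) &&
(python3 -m creep '0.0005 0.0001 0 0;0.0005 0.0001 0 0'>/dev/null; python3 st.py) &&
(python3 -m creep '0.0005 0 0 0;0.0005 0.0001 0 0'>/dev/null; python3 st.py) &&
(python3 -m creep '0.0005 0.0001 0 0;0.0005 0 0 0'>/dev/null; python3 st.py) &&
(python3 -m creep '0.0005 0.0001 0 0;0.0005 0.0001 0 0'>/dev/null; python3 st.py) &&
(python3 -m creep '0.0005 0.0001 0 0;0.0005 0 0 0'>/dev/null; python3 st.py) &&
(python3 -m creep '0.0005 0.0001 0 0;0.0005 0 0 0'>/dev/null; python3 st.py)
```

```text
t 17.48 TCP xf 6.6 yf 0.7 z 75.9 | Fx -2.9 Fy 0.7 Fz 2.5
t 17.65 TCP xf 7.6 yf 0.6 z 75.9 | Fx -3.6 Fy 0.6 Fz 2.0
t 17.82 TCP xf 8.6 yf 0.5 z 75.9 | Fx -3.2 Fy 0.7 Fz 2.5
t 17.98 TCP xf 9.7 yf 0.5 z 75.9 | Fx -3.1 Fy -0.2 Fz 1.9
t 18.15 TCP xf 10.1 yf 0.4 z 75.9 | Fx -7.9 Fy 1.3 Fz 5.1
```

Contact: about 4.7 N above sliding friction, and the tool stopped advancing. I ease off slightly and confirm.

```bash
python3 -m creep '-0.0003 0 0 0;0 0 0 0'>/dev/null; python3 st.py; python3 -m creep '0 0 0 0;0 0 0 0'>/dev/null; python3 st.py
```

```text
t 18.32 TCP xf 10.1 yf 0.4 z 75.9 | Fx -5.8 Fy 0.2 Fz 2.3
t 18.48 TCP xf 10.1 yf 0.4 z 75.9 | Fx -5.1 Fy -0.5 Fz 2.6
```

```bash
python3 -m creep '-0.001 0 0 0;-0.003 -0.0004 0 0;-0.01 -0.0015 0 0;-0.01 -0.0015 0 0;-0.01 -0.0015 0.01 0;-0.01 -0.0015 0.02 0;-0.01 -0.0015 0.02 0;-0.01 -0.0015 0.02 0;0 0 0.02 0;0 0 0 0;0 0 0 0'>/dev/null; python3 st.py; python3 prof.py 2>/dev/null; python3 - <<'E'
from h import *
p,d,m=load('wrist');cv2.imwrite('pics/8.png',cv2.resize(p,(800,600),interpolation=cv2.INTER_CUBIC)[:,:,::-1])
E
```

```text
t 19.40 TCP xf -53.7 yf 0.4 z 167.0 | Fx -0.6 Fy -0.1 Fz -1.6
[(-20, np.float64(45.1)), (-16, np.float64(45.4)), (-12, np.float64(46.5)), (-8, np.float64(46.9)), (-4, np.float64(47.3)), (0, np.float64(43.5)), (4, np.float64(43.3)), (8, np.float64(42.9)), (12, np.float64(43.1)), (16, np.float64(42.6)), (20, np.float64(nan)), (24, np.float64(nan)), (28, np.float64(nan)), (32, np.float64(nan)), (36, np.float64(nan)), (40, np.float64(nan)), (44, np.float64(nan)), (48, np.float64(nan)), (52, np.float64(nan)), (-20, np.float64(45.1)), (-16, np.float64(45.4)), (-12, np.float64(46.0)), (-8, np.float64(46.7)), (-4, np.float64(47.4)), (0, np.float64(43.5)), (4, np.float64(42.9)), (8, np.float64(43.1)), (12, np.float64(43.1)), (16, np.float64(42.8)), (20, np.float64(nan)), (24, np.float64(nan)), (28, np.float64(nan)), (32, np.float64(nan)), (36, np.float64(nan)), (40, np.float64(nan)), (44, np.float64(nan)), (48, np.float64(nan)), (52, np.float64(nan))]
```

View pics/8.png

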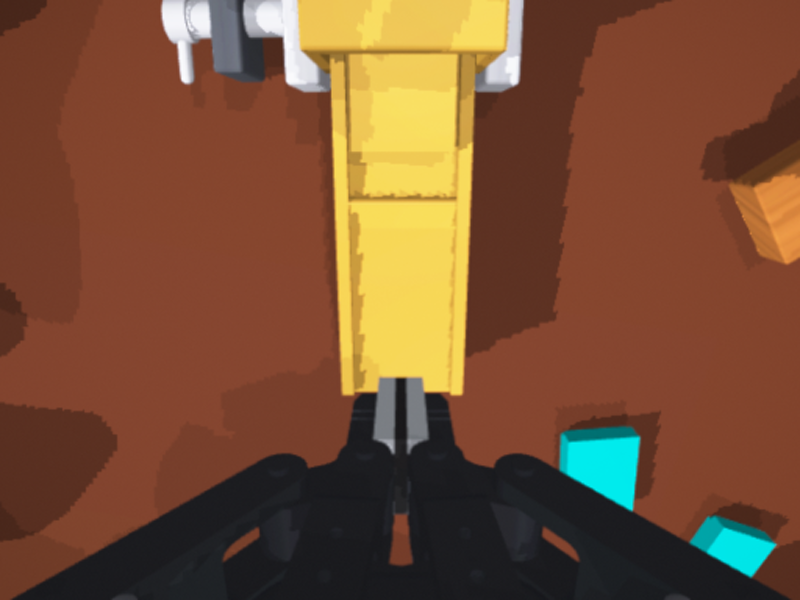

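The plate is in the pocket, its tail edge at row 152 running straight from (348,152) to (455,152). I do a quick numeric check of its flatness and squareness.

```bash
python3 - <<'E'
from h import *
p,d,m=load('wrist');C=cloud(d,m);c,n=np.cos(.1466),np.sin(.1466)
P=C[25:130,215:300].reshape(-1,3)*1000;q=P[:,:2]-[567.5,-10.35];x=q@[c,n];y=q@[-n,c];z=P[:,2]
k=(z>55.5)&(z<64)&(abs(y)<21)&(x<53)
for a in range(-20,20,5):
    j=k&(y>a)&(y<a+5);print(a,j.sum(),np.percentile(x[j],[2,50]).round(1),np.median(z[j]).round(1))
A=np.c_[x[k],y[k],np.ones(k.sum())];print('slopes',np.linalg.lstsq(A,z[k],rcond=None)[0])
E
```

```text
-20 392 [21.7 36.9] 59.2
-15 388 [21.5 37.4] 59.1
-10 400 [21.7 37.5] 59.1
-5 414 [21.7 37.1] 59.0
0 358 [21.7 37.1] 59.1
5 416 [21.7 37.1] 59.1
10 399 [21.7 37.5] 59.0
15 395 [21.7 37.5] 59.1
slopes [ 1.27465055e-03 -1.78605790e-03  5.90311504e+01]
```

The plate is flat (top at 59 mm), square, and its tail is at x of about 21 mm. That matches the felt contact (TCP 10.1 + 11 mm).

```bash
python3 -c "
from workcell import arm
print(arm.sign_off())"
```

```text
the job is handed in; nothing more can be done
None
```

The brass packing piece lies flat and square in the pocket under the bar, seated against the glass at an estimated 5 N, and I let go, backed the arm clear and handed the job in at about 19.5 s.

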